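# Hook a bench lamp's balance spring onto its post with the spring puller

### The arm

A 6-joint arm with a two-finger parallel gripper is mounted at the origin on the work surface. World frame = base frame: x ahead of the robot, y to its left, z up, the work surface at z = 0. Lengths are in mm, angles in degrees, forces in N, time in s.
With the tool pointing down it reaches from about 300 to 850 mm from the base axis. Payload 4.2 kg.
Tool frame: the origin (TCP) lies between the finger pads; the fingertips stand 22 mm ahead of it and the grasp point (between the pads) lies 3 mm ahead of it; z points along the fingers, y is the direction in which the jaws open and shut (so a half turn about z gives the same grasp; the last joint's range is limited). The gripper opens to 91 mm and grips with 3 to 60 N. Pads are 32 mm wide; open, the fingers measure 118 mm over their backs; the gripper's body (76 mm by 178 mm) begins 60 mm behind the grasp point.
Start: joints at [72.708, 18.312, 89.639, -0, 72.044, -1.146], TCP at [159.9, 552.334, 235.976] pointing down, gripper open.
Joint ranges: [-177.97, 177.97], [-48.28, 115.42], [12.27, 149.76], [-77.06, 257.06], [2.81, 150.46], [-146.56, 146.56]. Speed limits (degrees/s): [147.25, 147.25, 180, 180, 180, 180].

### API

Orientations are given as [roll, pitch, yaw] about the fixed x, y, z axes, in that order (R = Rz(yaw) Ry(pitch) Rx(roll)).
In Python, from workcell import * gives the robot as it stands.
- The arm moves only by the shell command python3 -m jog 'ROWS' [OPENING] [FORCE]. ROWS is text: rows parted by semicolons, each of 6 numbers parted by spaces: the shift along the tool's x, y, z in units of 0.5 m (1.0 is 0.5 m), then the turn, a rotation vector about the tool's x, y, z in units of pi/2 rad (1.0 is pi/2 rad). A call has 1 to 20 rows; each row is the pose to reach, as a shift and turn from the pose measured when the call began, along the tool's axes at that moment; what a row does not reach only later rows make up. A row lasts 1/12 s, in which the tool goes at most 41.7 mm and 7.16 degrees, less where a joint would pass 70% of its speed; a pose out of reach is approached as far as the arm can. A call with a number of a shift or a turn outside -1 to 1 is refused whole. A call with a gripper value outside its range is refused whole. OPENING is the opening, from -1 (shut) to 1 (fully open), set as the call begins (- or left out, the last holds). The fingers move at their own pace and stop on an object; FORCE is the grip in N (left out, the last holds). Time passes only in rows, so rows that repeat a pose let the fingers close. It gives the time, the measured TCP pose, the force and the opening at its end, in the units of the state.
- state(): the state, without advancing time (a new reading comes with each control period).
- grab_frame(name): name is "side" or "top"; returns the picture (400x640x3 uint8, red, green, blue); there is no depth.
- calibration(name): a dict with "mtx" (3x3 intrinsics, pixels), "rvec" (rotation vector, rad) and "tvec" (3), from world to camera coordinates, as OpenCV has them. Camera axes: x right, y down, z forward; pixel columns grow to the right and rows downward; lengths in mm; the calibration is good to about 2 mm. A picture is of the moment at which its call begins. calibration takes no time and is no camera call.
- job_done(): hands the job in, once; it reports no verdict.
Trained networks look in the newest picture that a camera, given by its name, has taken for a name from the list of things; names that differ only in an ending like _2 or _b are one class to them, and where a whole thing is asked for, a point or a joint stands for the part that bears it (a point fixed in the world has none). Each returns a list of dicts, best first, with "confidence" (0 to 1); they miss things now and then, are a little off and sometimes report something else, mostly with a low value. They report only what shows in the picture. A call takes as long as a camera call. They do not tell look-alikes from the thing itself.
- spot_in(query, camera): "rect" ([left, top, right, bottom] in pixels, round what is visible of it).
- tip_of(query, camera): "location" ([column, row] in pixels: a listed point, or the origin of a listed thing).
The state is a dict: "time_s": time; "qpos": joint angles; "qvel": joint speeds; "effort": joint torques, N m; "ee_pos": TCP position; "ee_rot": TCP orientation; "force": force on the tool from outside, world axes, zero at the start; "torque": the same for the moment, N m; "gripper_width": finger opening in mm.
Only numpy, scipy, OpenCV 4.12 (cv2) and the standard library are available. Lean on these libraries where they do the work, as an engineer would, in place of code of your own. Each camera call takes 0.05 s, during which the arm holds its last target. There are 200 camera calls.

### The job

The violin maker's green bench lamp is lying on the bench with its balance spring off. Take the orange-handled spring puller out of its wooden block, put its pin down through the eye at the free end of the spring, stretch the spring and hang its hook on the brass post - pull with the puller, not with the gripper itself. Then lift the puller out, stand it back in the hole of the block it came from and let go, leaving the bradawl and the glue jar where they are.

Things in the scene. Friction and masses are not known exactly. Their poses are not given: they have to be found in the camera images.
- puller_grip (a point): Centre of the spring puller's orange handle: 44 mm along this frame's x, 24 mm along y (grip these two faces), 55 mm tall, z up. Below it a dark flange 50 x 34 mm, underside 31.5 mm below this point, then a straight round pin 8 mm thick, tip 74.5 mm below this point. About 90 g. It stands loose in its block, pin in the hole, flange on the block's top.
- puller: The whole spring puller; origin at the tip of its pin, axes as puller_grip (z up along the pin).
- socket (a point): Mouth of the hole in the puller's own block: centre of the hole on the top face, 50 mm above the bench. The block is fixed, light wood, 60 x 60 x 50 mm; the hole goes right through, 23 mm across. A like block elsewhere holds the bradawl.
- pull_eye (a point): Centre of the eye at the spring's free end, 40 mm above the bench: a level steel ring, 28 mm clear inside, wire 5 mm thick, nothing under it down to 16 mm above the bench. Frame x points outward along the spring from its fixed end, y to its left, z up. A pin pulling outward bears 10 mm beyond this centre. Hung rightly, the post's axis is 23 mm behind it (at x = -0.023, y near 0).
- spring_hook: Rigid hook and eye (origin and x: the relaxed spring's fixed end and line). The level U hook lies just behind the eye and opens towards the fixed end: inner width 25 mm, long leg on +y, short tip on -y ending 29 mm behind the eye's centre. It stays level, 40 mm up; it only swings about the spring's fixed end and stretches outward (2 N at rest, 100 N/m, up to 75 mm).
- spring_swing (a joint): Swing of the spring about its fixed end, rad: 0 when it points at the post, + when swung to the +y side of the post's frame (0.2 to 0.4 at the start; -0.15 to 0.6 possible). Light friction, stays where left. Eye's centre to fixed end: 168 mm relaxed, 203 mm when hung on the post.
- post (a point): Brass anchor post on the lamp arm, point on its axis 40 mm above the bench; 8 mm thick, head 11 mm wide with top 57 mm above the bench. Frame x runs along the arm away from the spring's fixed end, which is at x = -0.180, y = 0; z up. To hang: draw the eye's centre to x = 0.040 to 0.048 so that the hook's tip clears the post, swing it towards -y to y = 0, ease back.
- bradawl: Bystander: a bradawl with a round brown wooden handle standing in the other wood block, 112 mm long; origin at its tip. Leave alone.
- glue_jar: Bystander: amber glass jar with a steel lid, 56 mm across, 65 mm tall, origin at the centre of its underside. Leave alone.
There are look-alikes about, which are no part of the job. Of the things like the puller, leave any that is pink or white; of the rest the larger one is meant.

How it is judged (in metres and radians):
On the way, in this order (a step that is already met when the one before it is completed fails the run):
1. the puller's pin, in the eye, has stretched the spring so that the eye is drawn past the place where it will hang (contact force between puller and spring_hook above 1.5 N and x of pull_eye in the frame of post above 0.03 m), for 0.1 s.
2. the hook hangs on the post and the puller has come out of the eye (x of post in the frame of pull_eye between -0.03 and -0.015 m and y of post in the frame of pull_eye between -0.01 and 0.01 m and contact force between puller and spring_hook below 0.1 N and height (world z) of puller above 0.045 m), for 0.2 s.
At the end, for the whole second after the job is handed in: The hook hangs on the brass post (post axis 15 to 30 mm behind the eye's centre, within 10 mm of the spring's line) and the puller stands at rest in its block: pin in the hole within 15 mm of its centre, tip over 33 mm below the block's top, within 10 degrees of upright (x of post in the frame of pull_eye between -0.03 and -0.015 m and y of post in the frame of pull_eye between -0.01 and 0.01 m and linear speed of each of spring_hook, puller below 0.02 m/s and horizontal distance between puller and socket below 0.015 m and z of puller in the frame of socket below -0.033 m and angle between puller's own z axis and vertical below 0.17 rad); the robot touches nothing.
It fails at once if the gripper itself pushes or pulls the spring's hook or eye (contact force between the fingers and spring_hook above 3 N).
It fails at once if the bradawl is moved more than 30 mm (distance of bradawl from where it was at the start of the episode above 0.03 m).
It fails at once if the glue jar is moved more than 30 mm (distance of glue_jar from where it was at the start of the episode above 0.03 m).
It also fails if it takes over 56 s, if anything falls off the work surface, if the arm or the gripper's body presses on something with over 40 N, if the wrist force passes 120 N, or if a joint passes its speed limit or range.

## Working session

There is one attempt and no reset: what is moved stays moved. The work goes in short steps, Python scripts to look and compute and a shell command to move; the robot and the scene stay as the last step left them, time stands still between calls to the robot, and variables do not carry over. Pictures are saved under pics/ and viewed, about 8 in all and at most 12, crops included, and the job is handed in when it is done.

```bash
mkdir -p pics
cat > h.py <<'E'
from workcell import *
import numpy as np, cv2
def cam(n):
    c=calibration(n); K=np.array(c["mtx"],float); R=cv2.Rodrigues(np.array(c["rvec"],float))[0]; t=np.array(c["tvec"],float).ravel(); return K,R,t
def ray(n,p):
    K,R,t=cam(n); d=R.T@np.linalg.inv(K)@np.array([p[0],p[1],1.]); return -R.T@t,d
def atz(n,p,z):
    o,d=ray(n,p); return o+d*(z-o[2])/d[2]
def proj(n,P):
    K,R,t=cam(n); q=K@(R@np.array(P,float)+t); return q[:2]/q[2]
def tri(p1,p2,n1="top",n2="side"):
    o1,d1=ray(n1,p1);o2,d2=ray(n2,p2);d1/=np.linalg.norm(d1);d2/=np.linalg.norm(d2)
    s=np.linalg.lstsq(np.c_[d1,-d2],o2-o1,rcond=None)[0]; a=o1+s[0]*d1;b=o2+s[1]*d2
    return (a+b)/2,np.linalg.norm(a-b)
E
python3 - <<'E'
from h import *
for n in("top","side"):
    im=grab_frame(n); cv2.imwrite(f"pics/{n}0.png",im[:,:,::-1])
    print(n,"cam at",ray(n,[320,200])[0].round())
    for q in("puller_grip","puller","socket","pull_eye","spring_hook","post","bradawl","glue_jar"):
        print(q,[(np.round(r["location"],1).tolist(),round(r["confidence"],2)) for r in tip_of(q,n)])
    for q in("puller","bradawl"): print("rect",q,[(np.round(r["rect"]).tolist(),round(r["confidence"],2)) for r in spot_in(q,n)])
print(state())
E
```

```text
top cam at [466.   2. 716.]
puller_grip [([188.5, 213.0], 0.87), ([258.3, 267.8], 0.79), ([264.7, 316.2], 0.61), ([202.8, 282.3], 0.59)]
puller [([200.7, 222.3], 0.86), ([213.2, 276.8], 0.79), ([266.5, 267.8], 0.6), ([263.3, 310.5], 0.5)]
socket [([206.7, 282.1], 0.56)]
pull_eye [([361.8, 200.2], 0.93)]
spring_hook []
post [([331.8, 218.6], 0.62)]
bradawl [([436.2, 284.4], 0.93)]
glue_jar [([340.2, 288.9], 0.8)]
rect puller [([255.0, 259.0, 273.0, 275.0], 0.8), ([166.0, 206.0, 211.0, 234.0], 0.73), ([186.0, 264.0, 216.0, 295.0], 0.72), ([256.0, 305.0, 274.0, 324.0], 0.55)]
rect bradawl [([435.0, 275.0, 466.0, 294.0], 0.7)]
side cam at [371. 864. 576.]
puller_grip [([418.7, 263.0], 0.92), ([374.1, 276.3], 0.82), ([370.4, 253.6], 0.72), ([306.0, 282.5], 0.64), ([375.0, 310.5], 0.2)]
puller [([301.3, 315.8], 0.93), ([374.5, 312.4], 0.65)]
socket [([377.9, 291.5], 0.66), ([376.3, 312.1], 0.57)]
pull_eye [([332.8, 203.4], 0.58), ([337.9, 215.7], 0.41)]
spring_hook []
post [([334.4, 216.2], 0.53)]
bradawl []
glue_jar [([403.9, 240.5], 0.76)]
rect puller [([286.0, 261.0, 319.0, 318.0], 0.85), ([360.0, 257.0, 394.0, 303.0], 0.61), ([405.0, 250.0, 432.0, 283.0], 0.59), ([362.0, 246.0, 384.0, 263.0], 0.48)]
rect bradawl [([401.0, 152.0, 412.0, 182.0], 0.65)]
{'time_s': 1.1, 'qpos': array([ 7.27073067e+01,  1.83103684e+01,  8.96416057e+01, -7.16451495e-04,
        7.20436643e+01, -1.14592165e+00]), 'qvel': array([ 0.03276114,  0.07436919, -0.12331531,  0.0394126 , -0.11390992,
       -0.02131805]), 'effort': array([ 1.16352134e-03, -4.12359595e+01, -2.32229358e+01,  7.26904417e-02,
        3.77042347e-02,  1.58015604e-05]), 'ee_pos': array([159.90753221, 552.30968636, 235.97360438]), 'ee_rot': array([1.79995653e+02, 7.68660754e-04, 1.63853449e+02]), 'force': array([ 0.15394872,  0.21388142, -0.00328035]), 'torque': array([-0.02338885,  0.04978345, -0.02261445]), 'gripper_width': 91.25968332290182}
```

View pics/top0.png

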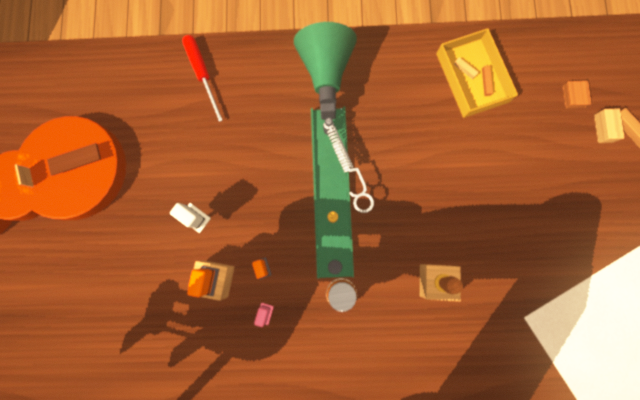

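View pics/side0.png

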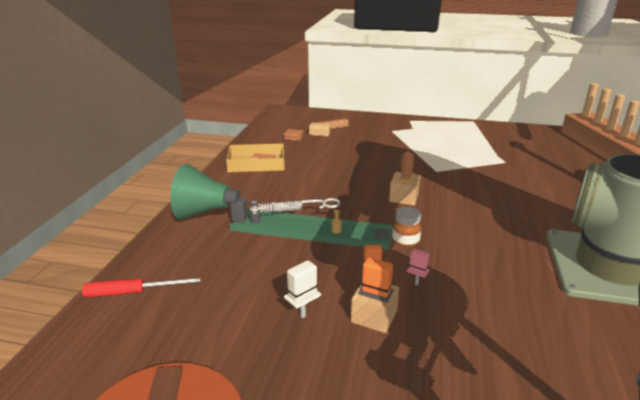

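Run:
```python
from h import *
t=cv2.imread("pics/top0.png"); s=cv2.imread("pics/side0.png")
a=cv2.resize(t[250:330,175:285],None,fx=3.6,fy=3.6,interpolation=cv2.INTER_CUBIC)
b=cv2.resize(s[235:335,340:440],(288,288),interpolation=cv2.INTER_CUBIC)
c=cv2.resize(t[105:225,310:390],None,fx=4,fy=4,interpolation=cv2.INTER_CUBIC)
W=np.zeros((580,740,3),np.uint8); W[:288,:396]=a; W[290:578,:288]=b; W[:480,400:720]=c
cv2.imwrite("pics/crop1.png",W)
print("axes top: +x",proj("top",[566,0,0])-proj("top",[466,0,0]),"+y",proj("top",[466,100,0])-proj("top",[466,0,0]))
print("grip tri",tri([202.8,282.3],[374.1,276.3]), "small",tri([258.3,267.8],[370.4,253.6]))
print("eye",atz("top",[361.8,200.2],40),tri([361.8,200.2],[332.8,203.4]))
print("post",atz("top",[331.8,218.6],40),tri([331.8,218.6],[334.4,216.2]))
print("jar",atz("top",[342,295],65),"awl",atz("top",[452,285],100),"sock",atz("top",[206.7,282.1],50))
```

```text
axes top: +x [ -1.66775242 -50.54063131] +y [-50.86110106   1.4376612 ]
grip tri (array([426.4890631 , 229.4690953 ,  80.93666076]), np.float64(7.217679893521311)) small (array([446.18517597, 136.90305427,  57.9015593 ]), np.float64(3.648487150679499))
eye [563.90979792 -56.14297274  40.        ] (array([560.54977356, -56.50696421,  40.05976661]), np.float64(6.682944892461688))
post [530.90566038   1.45019254  40.        ] (array([535.99556414,   2.20483608,  43.85851328]), np.float64(10.97887512364267))
jar [393.79946438 -11.9831225   65.        ] awl [ 409.28321997 -192.60631508  100.        ] sock [420.99663989 232.96558056  50.        ]
```

View pics/crop1.png

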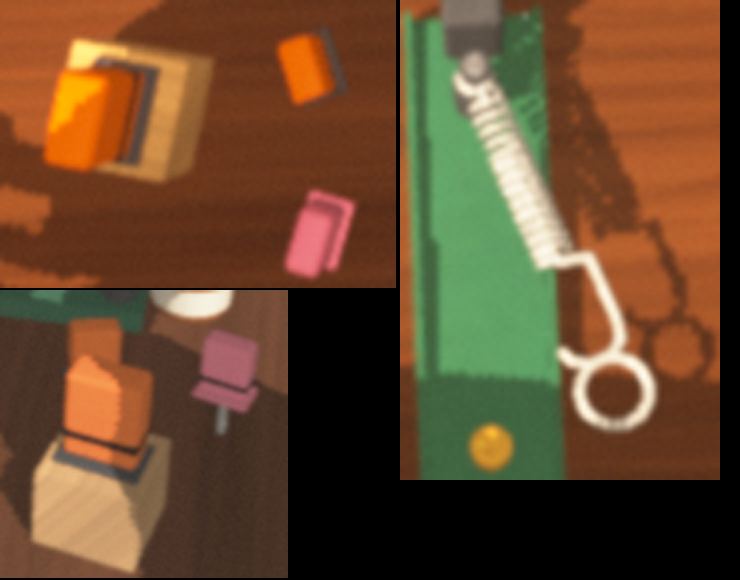

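```bash
cat > fit.py <<'E'
from h import *
from scipy.optimize import minimize
def hullmask(n,P,shape=(400,640)):
    h=cv2.convexHull(np.array([proj(n,p) for p in P],np.float32)).reshape(-1,2)
    m=np.zeros((shape[0]*2,shape[1]*2),np.uint8); cv2.fillConvexPoly(m,np.round(h*2*16).astype(np.int32),1,shift=4); return m
def box(x,y,yaw,dx,dy,z0,z1):
    c,s=np.cos(yaw),np.sin(yaw)
    return [[x+c*a*dx/2-s*b*dy/2,y+s*a*dx/2+c*b*dy/2,z] for a in(-1,1) for b in(-1,1) for z in(z0,z1)]
def hsv(n): return cv2.cvtColor(cv2.imread(n),cv2.COLOR_BGR2HSV)
def roi(m,l,t,r,b):
    o=np.zeros_like(m); o[t:b,l:r]=m[t:b,l:r]; return cv2.resize(o,None,fx=2,fy=2,interpolation=cv2.INTER_LINEAR)>127
E
python3 - <<'E'
from fit import *
T=hsv("pics/top0.png"); S=hsv("pics/side0.png")
mt=roi(cv2.inRange(T,(3,205,90),(19,255,255)),180,255,220,305)
ms=roi(cv2.inRange(S,(2,185,90),(17,255,255)),355,258,398,305)
print(mt.sum(),ms.sum())
def cost(p,w=(1,1)):
    B=box(p[0],p[1],p[2],44,24,54,109); c=0
    for n,m,k in(("top",mt,w[0]),("side",ms,w[1])):
        if k: h=hullmask(n,B)>0; c+=k*(1-(h&m).sum()/(h|m).sum())
    return c
for w in((1,1),(1,0),(0,1)):
    best=min((minimize(cost,[424,231,y],args=(w,),method="Nelder-Mead",options=dict(initial_simplex=[[424,231,y],[432,231,y],[424,239,y],[424,231,y+.25]])) for y in np.radians([-60,-30,0,30,60,90])),key=lambda r:r.fun)
    print(w,best.x[:2].round(1),np.degrees(best.x[2]).round(1),best.fun.round(3))
p=best.x
# eye ring: white pixels
m=cv2.inRange(T,(0,0,150),(30,90,255)); o=np.zeros_like(m); o[190:216,350:378]=m[190:216,350:378]
c=max(cv2.findContours(o,cv2.RETR_EXTERNAL,cv2.CHAIN_APPROX_NONE)[0],key=len); print("eye blob",cv2.minEnclosingCircle(c))
pe=[310+213/4,105+392/4]; E=atz("top",pe,40)
F=atz("top",[310+75/4,105+65/4],45); P57=atz("top",[310+91/4,105+446/4],57); P40=atz("top",[331.8,218.6],40)
print("eye",pe,E,"fixed",F,"post",P57,P40,"dist",np.linalg.norm(P57[:2]-F[:2]),np.linalg.norm(E[:2]-F[:2]))
W=cv2.imread("pics/top0.png");V=cv2.imread("pics/side0.png")
E
```

```text
2276 164Traceback (most recent call last):
  File "<stdin>", line 12, in <module>
  File "<stdin>", line 12, in <genexpr>
    res = _minimize_neldermead(fun, x0, args, callback, bounds=bounds,
                               **options)
    fxr = func(xr)
    fx = function(np.copy(x), *(wrapper_args + args))
  File "<stdin>", line 9, in cost
  File "fit.py", line 4, in hullmask
    h=cv2.convexHull(np.array([proj(n,p) for p in P],np.float32)).reshape(-1,2)
                               ~~~~^^^^^
  File "h.py", line 10, in proj
    K,R,t=cam(n); q=K@(R@np.array(P,float)+t); return q[:2]/q[2]
          ~~~^^^
  File "h.py", line 4, in cam
    c=calibration(n); K=np.array(c["mtx"],float); R=cv2.Rodrigues(np.array(c["rvec"],float))[0]; t=np.array(c["tvec"],float).ravel(); return K,R,t
ValueError: time passes only in moves, steps and waits
```

```bash
sed -i 's/^def cam(n):/import functools\n@functools.lru_cache(None)\ndef cam(n):/' h.py
python3 - <<'E'
from fit import *
T=hsv("pics/top0.png"); S=hsv("pics/side0.png")
print(S[265:300:5,377].tolist(),T[275:290:5,200].tolist())
mt=roi(cv2.inRange(T,(3,205,90),(19,255,255)),180,255,220,305)
ms=roi(cv2.inRange(S,(2,160,120),(14,255,255)),355,258,398,302)
print(mt.sum(),ms.sum())
def cost(p,w=(1,1)):
    B=box(p[0],p[1],p[2],44,24,54,109); c=0
    for n,m,k in(("top",mt,w[0]),("side",ms,w[1])):
        if k: h=hullmask(n,B)>0; c+=k*(1-(h&m).sum()/(h|m).sum())
    return c
for w in((1,1),(1,0),(0,1)):
    best=min((minimize(cost,[424,231,y],args=(w,),method="Nelder-Mead",options=dict(maxiter=80,initial_simplex=[[424,231,y],[432,231,y],[424,239,y],[424,231,y+.25]])) for y in np.radians([-60,-30,0,30,60,90])),key=lambda r:r.fun)
    print(w,best.x[:2].round(1),np.degrees(best.x[2]).round(1),round(best.fun,3))
    if w==(1,1):p=best.x
m=cv2.inRange(T,(0,0,150),(30,90,255)); o=np.zeros_like(m); o[190:216,350:378]=m[190:216,350:378]
c=max(cv2.findContours(o,cv2.RETR_EXTERNAL,cv2.CHAIN_APPROX_NONE)[0],key=len); print("eye blob",cv2.minEnclosingCircle(c))
pe=[310+213/4,105+392/4]; E=atz("top",pe,40)
F=atz("top",[310+75/4,105+65/4],45); P57=atz("top",[310+91/4,105+446/4],57); P40=atz("top",[331.8,218.6],40)
print("eye",pe,E,"fixed",F,"post",P57,P40,"dist",np.linalg.norm(P57[:2]-F[:2]),np.linalg.norm(E[:2]-F[:2]))
out=[]
for n,(l,t,r,b) in(("top",(175,250,245,310)),("side",(335,245,415,335))):
    im=cv2.resize(cv2.imread(f"pics/{n}0.png")[t:b,l:r],None,fx=5,fy=5,interpolation=cv2.INTER_CUBIC)
    for B in(box(*p,44,24,54,109),box(*p,60,60,0,50),box(*p,60,60,50,50)):
        h=cv2.convexHull(np.array([(proj(n,q)+.5-[l,t])*5 for q in B],np.float32)); cv2.polylines(im,[h.astype(np.int32)],True,(255,255,0),1)
    out.append(im)
W=np.zeros((460,770,3),np.uint8); W[:300,:350]=out[0]; W[:450,360:760]=out[1]; cv2.imwrite("pics/fit1.png",W)
E
```

```text
[[12, 178, 241], [12, 178, 241], [12, 181, 237], [11, 181, 237], [11, 180, 236], [10, 180, 195], [9, 124, 142]] [[19, 255, 255], [13, 253, 239], [13, 253, 236]]
2276 3792
(1, 1) [424.7 232.7] -6.5 0.406
(1, 0) [422.8 233.1] -10.8 0.208
(0, 1) [425.6 229.6] 177.2 0.147
eye blob ((360.5, 200.5), 13.509356498718262)
eye [363.25, 203.0] [558.4993624  -58.62353541  40.        ] fixed [719.78859777   1.19619381  45.        ] post [ 5.33059273e+02 -3.89016251e-01  5.70000000e+01] [530.90566038   1.45019254  40.        ] dist 186.7360537856134 172.02504890208812
```

View pics/fit1.png

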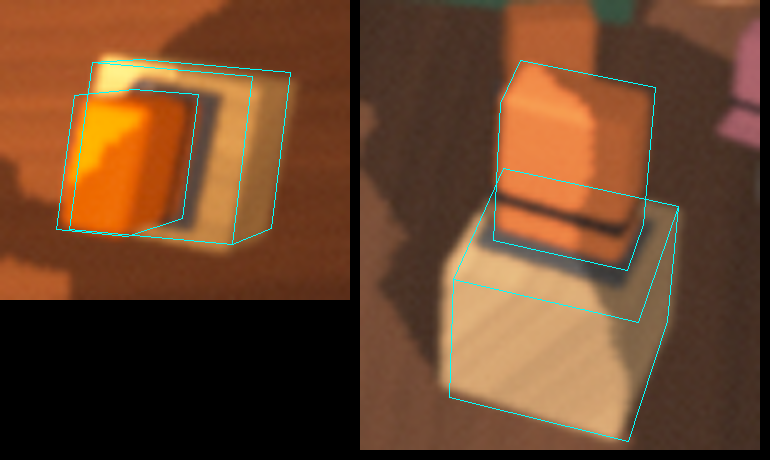

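Run:
```python
from fit import *
from scipy.optimize import least_squares
obs=[("top",(100,55),-1,50),("top",(290,75),1,0),("top",(272,230),1,0),("top",(225,252),1,50),("side",(678,207),0,50),("side",(630,438),0,0),("side",(443,385),0,0),("side",(447,270),0,50)]
px=[]
for n,(u,v),_,z in obs: px.append((n,np.array([175+u/5,250+v/5] if n=="top" else [335+(u-360)/5,245+v/5])-.5,z))
def res(p):
    r=[]
    for n,q,z in px:
        e=[proj(n,c)-q for c in box(*p,60,60,z,z)[::2]]; r+=list(min(e,key=np.linalg.norm))
    return r
s=least_squares(res,[424,232,-.13],diff_step=1e-4,x_scale=[1,1,.02]); print("block",s.x[:2].round(1),np.degrees(s.x[2]).round(1),np.round(s.fun,1))
print("grip@81.5 top",atz("top",[202.8,282.3],81.5),"side",atz("side",[374.1,276.3],81.5))
# handle top-face: top view corners z=109 
for c in((77,95),(187,97),(128,237),(62,228)): print(atz("top",[175+c[0]/5-.5,250+c[1]/5-.5],109).round(1))
im=cv2.imread("pics/side0.png")
for n in("post","pull_eye"):
    for q in spot_in(n,"side")[:2]+spot_in(n,"top")[:2]: print(n,np.round(q["rect"]),round(q["confidence"],2))
R=cv2.resize(im[180:250,220:420],None,fx=4,fy=4,interpolation=cv2.INTER_CUBIC)
F=[712,1,40]
for P,c in(([533,0.5,40],(255,0,0)),([559,-58.5,40],(0,0,255)),([533,.5,57],(255,0,0)),(F,(255,0,255))):
    u=(proj("side",P)+.5-[220,180])*4; cv2.drawMarker(R,tuple(int(a) for a in u),c,cv2.MARKER_CROSS,14,1)
cv2.imwrite("pics/side_eye.png",R)
```

```text
block [425.2 231.7] -9.5 [-0.   0.4  1.2  0.2 -0.4  0.2  1.1 -1.   0.5  0.2 -1.7  0.5  0.5  1.1
  0.6  0.6]
grip@81.5 top [422.93623705 228.89216541  81.5       ] side [429.99452314 230.7202362   81.5       ]
[447.9 241.3 109. ]
[446.3 204.1 109. ]
[401.3 223.1 109. ]
[404.7 245.3 109. ]
post [331. 208. 342. 232.] 0.45
post [324. 212. 338. 221.] 0.52
pull_eye [286. 198. 337. 212.] 0.71
pull_eye [336. 149. 373. 209.] 0.58
```

View pics/side_eye.png

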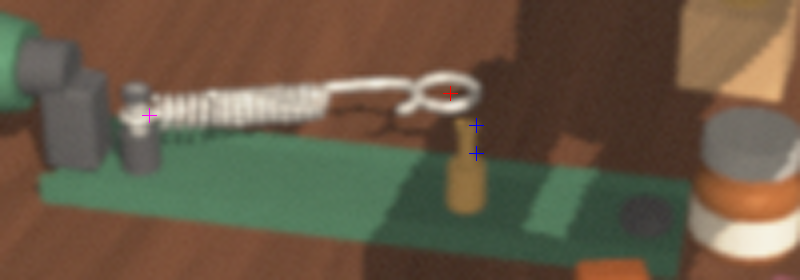

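```bash
cat > to.py <<'E'
from h import *
from scipy.spatial.transform import Rotation as R
import sys
def to(P,yaw,rp=None):
    s=state(); A=R.from_euler("xyz",s["ee_rot"],degrees=True); B=R.from_euler("xyz",[180,0,yaw],degrees=True)
    print(P,"row",np.round(np.r_[A.inv().apply(np.array(P)-s["ee_pos"])/500,(A.inv()*B).as_rotvec()/(np.pi/2)],4))
def st():
    s=state(); print("t",s["time_s"],"pos",np.round(s["ee_pos"],1),"rot",np.round(s["ee_rot"],1),"F",np.round(s["force"],2),"w",round(s["gripper_width"],1))
E
python3 -c "
from to import *
st();to([425,231.5,180],171);to([425,231.5,81],171)"
```

```text
t 1.3 pos [159.9 552.3 236. ] rot [180.    0.  163.9] F [-0.83 -0.06  0.13] w 91.0
[425, 231.5, 180] row [-6.877e-01 -4.689e-01  1.119e-01  1.000e-04  0.000e+00 -7.940e-02]
[425, 231.5, 81] row [-6.877e-01 -4.689e-01  3.099e-01  1.000e-04  0.000e+00 -7.940e-02]
```

```bash
python3 -m jog '-0.6877 -0.4689 0.1119 0 0 -0.0794;-0.6877 -0.4689 0.1119 0 0 -0.0794;-0.6877 -0.4689 0.1119 0 0 -0.0794;-0.6877 -0.4689 0.1119 0 0 -0.0794;-0.6877 -0.4689 0.1119 0 0 -0.0794;-0.6877 -0.4689 0.1119 0 0 -0.0794;-0.6877 -0.4689 0.1119 0 0 -0.0794;-0.6877 -0.4689 0.1119 0 0 -0.0794;-0.6877 -0.4689 0.1119 0 0 -0.0794;-0.6877 -0.4689 0.1119 0 0 -0.0794;-0.6877 -0.4689 0.1119 0 0 -0.0794;-0.6877 -0.4689 0.1119 0 0 -0.0794;-0.6877 -0.4689 0.1119 0 0 -0.0794;-0.6877 -0.4689 0.1119 0 0 -0.0794;-0.6877 -0.4689 0.1119 0 0 -0.0794' 1; python3 -c "
from to import *
st();to([425,231.5,180],171);to([425,231.5,81],171)"
```

```text
time_s: 2.55
ee_pos: [424.2, 232.8, 180.3]
ee_rot: [180.0, 0.0, 171.1]
force: [0.4, 0.1, 0.2]
gripper_width: 91.5
t 2.55 pos [424.2 232.8 180.3] rot [180.    0.  171.1] F [0.37 0.11 0.2 ] w 91.5
[425, 231.5, 180] row [-0.0019 -0.0023  0.0005  0.0004  0.0001  0.0015]
[425, 231.5, 81] row [-1.900e-03 -2.400e-03  1.985e-01  4.000e-04  1.000e-04  1.500e-03]
```

Descend in two speeds, then grip with 60 N.

```bash
python3 -m jog '-0.002 -0.002 0.06 0 0 0;-0.002 -0.002 0.12 0 0 0;-0.002 -0.002 0.16 0 0 0;-0.002 -0.002 0.185 0 0 0;-0.002 -0.002 0.198 0 0 0;-0.002 -0.002 0.198 0 0 0;-0.002 -0.002 0.198 0 0 0' 1 && python3 -m jog '0 0 0 0 0 0;0 0 0 0 0 0;0 0 0 0 0 0;0 0 0 0 0 0;0 0 0 0 0 0;0 0 0 0 0 0;0 0 0 0 0 0;0 0 0 0 0 0' -1 60; python3 -c "
from to import *
st()
cv2.imwrite('pics/g.png',np.hstack([cv2.resize(grab_frame('top')[220:330,150:270],(384,352)),cv2.resize(grab_frame('side')[200:340,300:440],(352,352))])[:,:,::-1])"
```

```text
time_s: 3.13
ee_pos: [425.1, 232.6, 81.7]
ee_rot: [179.9, 0.0, 171.2]
force: [-0.5, 0.8, -0.1]
gripper_width: 91.4
time_s: 3.8
ee_pos: [425.1, 232.5, 81.7]
ee_rot: [179.9, 0.0, 171.2]
force: [-0.2, -0.4, -0.2]
gripper_width: 40.7
t 3.8 pos [425.1 232.5  81.7] rot [179.9   0.  171.2] F [-0.23 -0.42 -0.25] w 40.7
```

View pics/g.png

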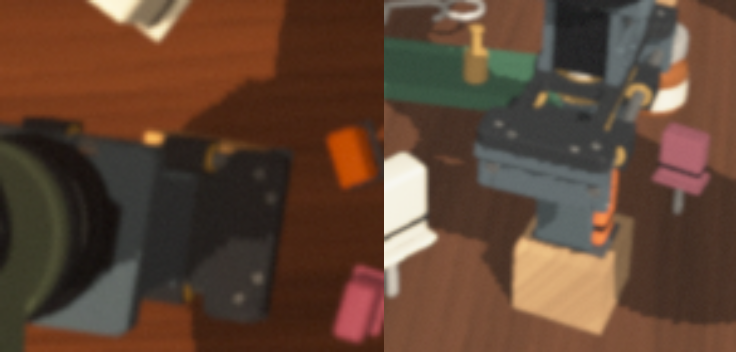

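```bash
python3 -m jog '0 0 0 0 0 0;0 0 0 0 0 0;0 0 0 0 0 0;0 0 0 0 0 0;0 0 0 0 0 0' -1 60 && python3 -m jog '0 0 -0.02 0 0 0;0 0 -0.06 0 0 0;0 0 -0.1 0 0 0;0 0 -0.14 0 0 0;0 0 -0.17 0 0 0;0 0 -0.19 0 0 0;0 0 -0.19 0 0 0' -1 60;python3 - <<'E'
from to import *
st()
a=grab_frame('top');b=grab_frame('side')
s=state();u=proj('side',s["ee_pos"]); v=proj('side',s["ee_pos"]-[0,0,72]);print(u,v)
l,t=int(v[0])-70,int(v[1])-90
cv2.imwrite('pics/g2.png',cv2.resize(b[t:t+140,l:l+140],(560,560),interpolation=cv2.INTER_CUBIC)[:,:,::-1]);print(l,t)
for n in("puller","puller_grip"): print(n,[(np.round(r["location"],1).tolist(),round(r["confidence"],2)) for r in tip_of(n,"side")])
E
```

```text
time_s: 4.32
ee_pos: [425.1, 232.5, 81.7]
ee_rot: [180.0, 0.0, 171.2]
force: [0.2, -0.7, -0.5]
gripper_width: 23.5
time_s: 4.9
ee_pos: [426.0, 233.0, 178.5]
ee_rot: [179.8, 0.2, 171.2]
force: [1.3, 0.3, -1.0]
gripper_width: 24.0
t 4.9 pos [426.  233.  178.5] rot [179.8   0.2 171.2] F [ 1.31  0.25 -0.96] w 24.0
[380.74787645 227.30063158] [378.09058468 265.904376  ]
308 175
puller [([412.9, 284.0], 0.94), ([378.6, 267.9], 0.86), ([303.5, 318.2], 0.79), ([371.8, 280.1], 0.55)]
puller_grip [([303.6, 281.5], 0.98), ([380.1, 227.4], 0.79), ([416.7, 265.2], 0.74), ([369.1, 254.7], 0.72)]
```

View pics/g2.png

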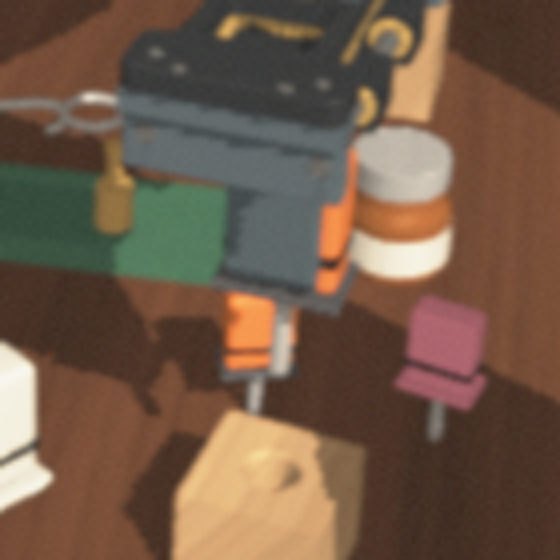

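```bash
python3 -c "
from to import *
print('hole',atz('side',[376.3,292.2],50));to([560,-58,180],171)"
```

```text
hole [424.73159229 230.91162479  50.        ]
[560, -58, 180] row [-3.570e-01 -5.317e-01 -9.300e-03 -4.000e-04 -1.000e-03  2.300e-03]
```

```bash
python3 -m jog '-0.02 -0.03 -0.009 0 0 0;-0.06 -0.09 -0.009 0 0 0;-0.1 -0.15 -0.009 0 0 0;-0.14 -0.21 -0.009 0 0 0;-0.18 -0.27 -0.009 0 0 0;-0.22 -0.33 -0.009 0 0 0;-0.26 -0.39 -0.009 0 0 0;-0.3 -0.45 -0.009 0 0 0;-0.33 -0.5 -0.009 0 0 0;-0.35 -0.525 -0.009 0 0 0;-0.357 -0.5317 -0.009 0 0 0;-0.357 -0.5317 -0.009 0 0 0;-0.357 -0.5317 -0.009 0 0 0;-0.357 -0.5317 -0.009 0 0 0' - 60
python3 - <<'E'
from to import *
st(); to([560,-58,130],171)
a=grab_frame('top');b=grab_frame('side')
P=state()["ee_pos"];print(proj('side',P-[0,0,74.7]),proj('side',[P[0],P[1],40]),proj('top',[P[0],P[1],40]))
x=cv2.resize(b[130:230,270:390],(480,400),interpolation=cv2.INTER_CUBIC);y=cv2.resize(a[140:240,310:390],(320,400),interpolation=cv2.INTER_CUBIC)
cv2.imwrite('pics/e1.png',np.hstack([x,y])[:,:,::-1])
E
```

```text
time_s: 6.27
ee_pos: [559.2, -56.5, 179.6]
ee_rot: [-180.0, -0.2, 171.3]
force: [-0.0, -0.2, -0.8]
gripper_width: 23.5
t 6.2667 pos [559.2 -56.5 179.6] rot [-180.    -0.2  171.3] F [-0.   -0.22 -0.85] w 23.5
[560, -58, 130] row [-0.0022 -0.0028  0.0991 -0.     -0.0018  0.0033]
[332.07642211 176.56404717] [331.77578921 203.20727161] [362.14182908 202.51407563]
```

View pics/e1.png

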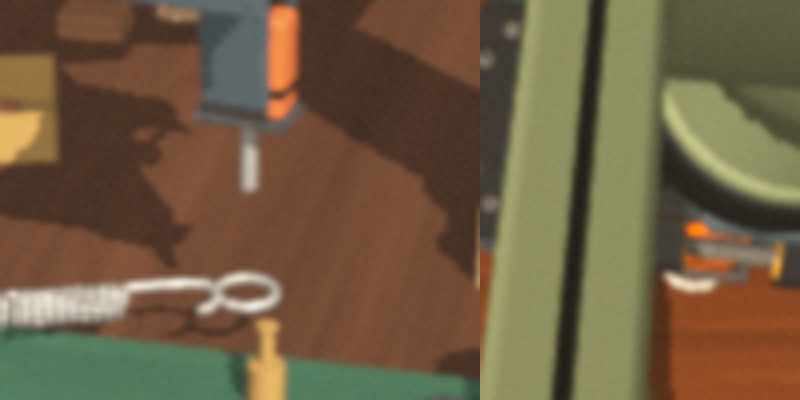

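```bash
python3 -m jog '-0.001 -0.001 0.03 0 0 0;-0.001 -0.001 0.06 0 0 0;-0.001 -0.001 0.09 0 0 0;-0.001 -0.001 0.115 0 0 0;-0.001 -0.001 0.135 0 0 0;-0.001 -0.001 0.15 0 0 0;-0.001 -0.001 0.162 0 0 0;-0.001 -0.001 0.168 0 0 0;-0.001 -0.001 0.168 0 0 0;-0.001 -0.001 0.168 0 0 0' - 60
python3 - <<'E'
from to import *
st()
F=np.array([717,1.]); 
b=grab_frame('side');cv2.imwrite('pics/e2.png',cv2.resize(b[150:250,270:390],(480,400),interpolation=cv2.INTER_CUBIC)[:,:,::-1])
E=np.array([560,-58.])-F; a0=np.arctan2(E[1],E[0])
for r in(190,210,237): 
    p=F+r*E/np.linalg.norm(E); to([*p.round(1),96.5],171)
E
```

```text
time_s: 7.2
ee_pos: [560.1, -57.1, 96.2]
ee_rot: [-180.0, -0.1, 171.3]
force: [0.6, -0.6, -1.1]
gripper_width: 23.9
t 7.2 pos [560.1 -57.1  96.2] rot [-1.800e+02 -1.000e-01  1.713e+02] F [ 0.64 -0.62 -1.05] w 23.9
[np.float64(539.1), np.float64(-65.8), 96.5] row [ 0.0391 -0.0234 -0.0001 -0.0002 -0.0005  0.0034]
[np.float64(520.4), np.float64(-72.9), 96.5] row [ 0.0739 -0.0431 -0.     -0.0002 -0.0005  0.0034]
[np.float64(495.1), np.float64(-82.4), 96.5] row [ 0.1211 -0.0695  0.     -0.0002 -0.0005  0.0034]
```

View pics/e2.png

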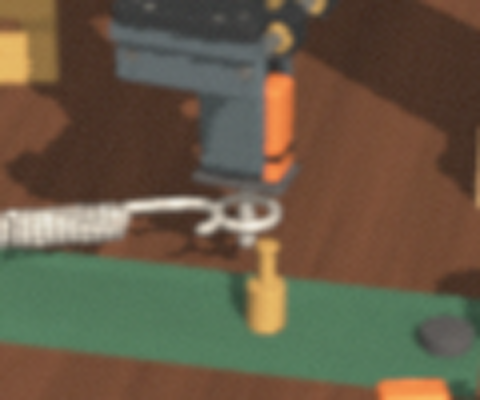

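```bash
python3 -m jog '0.012 -0.007 0 0 0 0;0.03 -0.017 0 0 0 0;0.048 -0.0275 0 0 0 0;0.066 -0.038 0 0 0 0;0.084 -0.048 0 0 0 0;0.1 -0.0575 0 0 0 0;0.112 -0.0645 0 0 0 0;0.119 -0.0685 0 0 0 0;0.119 -0.0685 0 0 0 0;0.119 -0.0685 0 0 0 0;0.119 -0.0685 0 0 0 0;0.119 -0.0685 0 0 0 0' - 60
python3 - <<'E'
from to import *
F=np.array([717,1.]); f=[]
for i in range(6):
    grab_frame('side'); s=state(); f.append(s["force"])
f=np.mean(f,0); st(); p=s["ee_pos"][:2]-F; print("mean F",f.round(2),np.hypot(*f[:2]),"pin r",np.hypot(*p),"ang",np.degrees(np.arctan2(-p[1],-p[0])),"F ang",np.degrees(np.arctan2(f[1],f[0])))
a=np.arctan2(-p[1],-p[0])
for k in np.linspace(0,1,6)[1:]:
    th=a*(1-k); q=F-235.5*np.array([np.cos(th),np.sin(th)]); to([*q.round(1),96.5],171)
E
```

```text
time_s: 8.25
ee_pos: [498.3, -82.2, 97.6]
ee_rot: [179.9, 0.4, 171.2]
force: [6.4, 3.3, -2.2]
gripper_width: 23.6
t 8.55 pos [498.4 -82.2  97.6] rot [179.9   0.4 171.2] F [ 6.69  3.09 -2.13] w 23.9
mean F [ 7.05  2.82 -1.79] 7.595418534486195 pin r 233.94969091821002 ang 20.83715731935523 F ang 21.7981158219739
[np.float64(491.4), np.float64(-66.6), 96.5] row [0.0185 0.0288 0.002  0.0007 0.0041 0.0026]
[np.float64(487.1), np.float64(-50.0), 96.5] row [0.0321 0.0603 0.002  0.0007 0.0041 0.0026]
[np.float64(484.0), np.float64(-33.1), 96.5] row [0.0434 0.0927 0.0019 0.0007 0.0041 0.0026]
[np.float64(482.1), np.float64(-16.1), 96.5] row [0.0523 0.1257 0.0019 0.0007 0.0041 0.0026]
[np.float64(481.5), np.float64(1.0), 96.5] row [0.0587 0.1594 0.0019 0.0007 0.0041 0.0026]
```

```bash
python3 -m jog '0.01 0.007 0.001 0 0 0;0.0175 0.018 0.001 0 0 0;0.0245 0.031 0.001 0 0 0;0.0315 0.045 0.001 0 0 0;0.038 0.06 0.001 0 0 0;0.044 0.076 0.001 0 0 0;0.0495 0.0925 0.001 0 0 0;0.054 0.109 0.001 0 0 0;0.058 0.1255 0.001 0 0 0;0.0605 0.138 0.001 0 0 0;0.063 0.149 0.001 0 0 0;0.0645 0.157 0.001 0 0 0;0.0647 0.159 0.001 0 0 0;0.0647 0.159 0.001 0 0 0;0.0647 0.159 0.001 0 0 0;0.0647 0.159 0.001 0 0 0' - 60
python3 - <<'E'
from to import *
F=np.array([717,1.]); f=[]
for i in range(5):
    b=grab_frame('side'); s=state(); f.append(s["force"])
a=grab_frame('top')
f=np.mean(f,0); st(); p=s["ee_pos"][:2]-F; print("mean F",f.round(2),np.hypot(*f[:2]),"pin r",np.hypot(*p),"F ang",np.degrees(np.arctan2(f[1],f[0])))
x=cv2.resize(b[160:260,280:400],(480,400),interpolation=cv2.INTER_CUBIC);y=cv2.resize(a[160:260,290:370],(320,400),interpolation=cv2.INTER_CUBIC)
cv2.imwrite('pics/e3.png',np.hstack([x,y])[:,:,::-1])
to([514,.5,96.5],171)
E
```

```text
time_s: 9.88
ee_pos: [481.4, 0.5, 98.1]
ee_rot: [179.9, 0.9, 171.2]
force: [8.1, -0.4, -3.0]
gripper_width: 24.4
t 10.1833 pos [481.4   0.5  98.1] rot [179.9   0.9 171.2] F [ 7.48  0.44 -2.26] w 23.6
mean F [ 7.5   0.17 -2.79] 7.50120942994832 pin r 235.62635370165066 F ang 1.2659905384141856
[514, 0.5, 96.5] row [-0.0644  0.01    0.0042  0.001   0.0097  0.0025]
```

View pics/e3.png

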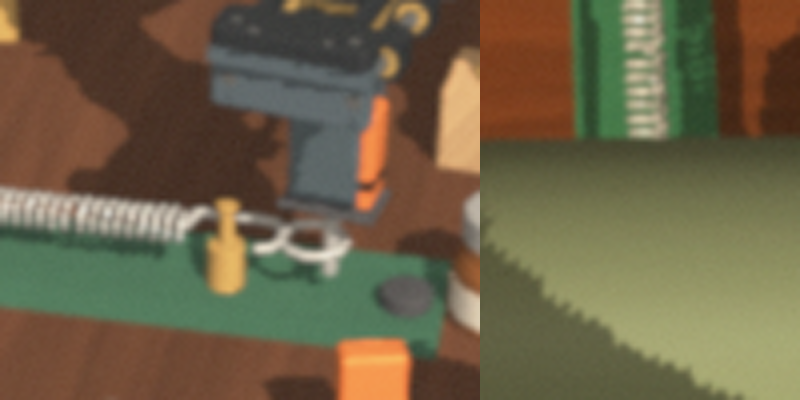

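```bash
python3 -m jog '-0.008 0.001 0.002 0 0 0;-0.018 0.0025 0.002 0 0 0;-0.028 0.004 0.002 0 0 0;-0.038 0.0055 0.002 0 0 0;-0.048 0.007 0.002 0 0 0;-0.058 0.009 0.002 0 0 0;-0.064 0.01 0.002 0 0 0;-0.064 0.01 0.002 0 0 0;-0.064 0.01 0.002 0 0 0;-0.064 0.01 0.002 0 0 0' - 60
python3 - <<'E'
from to import *
f=[]
for i in range(5):
    b=grab_frame('side'); s=state(); f.append(s["force"])
a=grab_frame('top')
f=np.mean(f,0); st(); print("mean F",f.round(2))
P=s["ee_pos"]; print(proj('side',[P[0],P[1],40]))
x=cv2.resize(b[160:260,280:400],(480,400),interpolation=cv2.INTER_CUBIC);y=cv2.resize(a[160:260,290:370],(320,400),interpolation=cv2.INTER_CUBIC)
cv2.imwrite('pics/e4.png',np.hstack([x,y])[:,:,::-1])
to([514,.5,96.5],171)
E
```

```text
time_s: 11.02
ee_pos: [512.9, 0.4, 97.4]
ee_rot: [179.9, 0.8, 171.2]
force: [0.0, 0.1, -0.9]
gripper_width: 23.9
t 11.3167 pos [5.136e+02 5.000e-01 9.760e+01] rot [179.9   0.9 171.2] F [-0.06 -0.25 -1.  ] w 24.0
mean F [-0.04  0.25 -1.15]
[347.77974053 218.97929765]
[514, 0.5, 96.5] row [-0.0007  0.0001  0.0022  0.001   0.0096  0.0026]
```

View pics/e4.png

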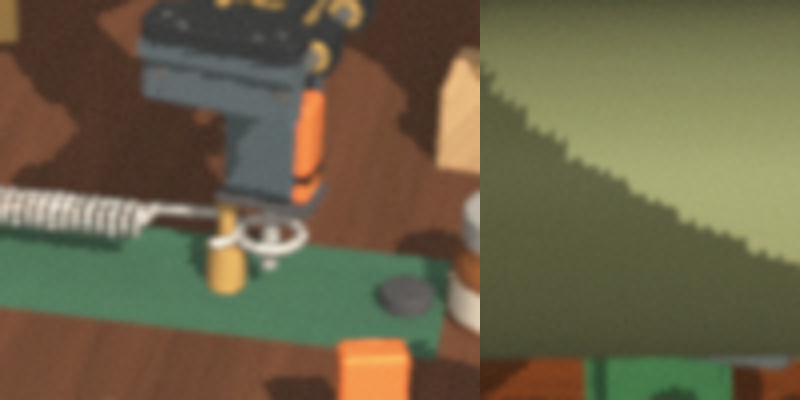

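```bash
python3 -m jog '0 0 -0.02 0 0 0;0 0 -0.05 0 0 0;0 0 -0.09 0 0 0;0 0 -0.13 0 0 0;0 0 -0.165 0 0.005 0;0 0 -0.185 0 0.0096 0;0 0 -0.185 0 0.0096 0;0 0 -0.185 0 0.0096 0;0 0 -0.185 0 0.0096 0' - 60
python3 - <<'E'
from to import *
st(); b=grab_frame('side'); grab_frame('top')
P=state()["ee_pos"]
print("expect tip",proj('side',P-[0,0,74.7]),"hung eye expect",proj('side',[514,.5,40]))
for n in("puller","pull_eye"): print(n,[(np.round(r["location"],1).tolist(),round(r["confidence"],2)) for r in tip_of(n,"side")])
to([425,231.5,190],171)
E
```

```text
time_s: 12.07
ee_pos: [511.6, 0.6, 189.6]
ee_rot: [179.9, -0.1, 171.2]
force: [-0.3, 0.6, -1.4]
gripper_width: 23.7
t 12.0667 pos [511.6   0.6 189.6] rot [ 1.799e+02 -1.000e-01  1.712e+02] F [-0.35  0.56 -1.42] w 23.7
expect tip [349.7621863 187.3570093] hung eye expect [347.56299955 218.94283707]
puller [([370.7, 282.6], 0.86), ([350.3, 187.5], 0.83), ([415.2, 284.4], 0.81)]
pull_eye [([348.8, 216.8], 0.76)]
[425, 231.5, 190] row [ 2.417e-01  4.299e-01 -4.000e-04  8.000e-04 -1.200e-03  2.600e-03]
```

```bash
python3 -m jog '0.015 0.03 0 0 0 0;0.045 0.08 0 0 0 0;0.08 0.14 0 0 0 0;0.115 0.2 0 0 0 0;0.15 0.26 0 0 0 0;0.18 0.32 0 0 0 0;0.21 0.37 0 0 0 0;0.23 0.408 0 0 0 0;0.24 0.427 0 0 0 0;0.2417 0.43 0 0 0 0;0.2417 0.43 0 0 0 0;0.2417 0.43 0 0 0 0;0.2417 0.43 0 0 0 0' - 60
python3 - <<'E'
from to import *
st(); b=grab_frame('side'); grab_frame('top')
P=state()["ee_pos"]
print("expect tip",proj('side',P-[0,0,74.7]),"socket expect",proj('side',[425,231.5,50]))
for n in("puller","socket"): print(n,[(np.round(r["location"],1).tolist(),round(r["confidence"],2)) for r in tip_of(n,"side")])
print("eye top",[(np.round(r["location"],1).tolist(),round(r["confidence"],2)) for r in tip_of("pull_eye","top")],proj("top",[514,.5,40]))
to([425,231.5,132],171);to([425,231.5,82.5],171)
E
```

```text
time_s: 13.35
ee_pos: [425.4, 230.5, 189.7]
ee_rot: [180.0, -0.1, 171.2]
force: [-0.3, -0.8, -0.9]
gripper_width: 23.6
t 13.35 pos [425.4 230.5 189.7] rot [ 1.800e+02 -1.000e-01  1.712e+02] F [-0.26 -0.82 -0.88] w 23.6
expect tip [378.10485526 259.6129637 ] socket expect [376.08914113 292.40559841]
puller [([371.0, 278.5], 0.89), ([413.5, 286.5], 0.86), ([378.6, 259.7], 0.74), ([302.4, 318.0], 0.57)]
socket [([377.5, 290.2], 0.61)]
eye top [([334.1, 224.4], 0.96)] [332.60341377 227.59708395]
[425, 231.5, 132] row [ 0.0005  0.0008  0.1156  0.0008 -0.0011  0.0019]
[425, 231.5, 82.5] row [ 0.0003  0.0007  0.2146  0.0008 -0.0011  0.0019]
```

```bash
python3 -m jog '0 0.002 0.03 0 0 0;0 0.002 0.07 0 0 0;0 0.002 0.1 0 0 0;0 0.002 0.125 0 0 0;0 0.002 0.14 0 0 0;0 0.002 0.15 0 0 0;0 0.002 0.15 0 0 0' - 60 && python3 -m jog '0 0 0.015 0 0 0;0 0 0.03 0 0 0;0 0 0.042 0 0 0;0 0 0.052 0 0 0;0 0 0.06 0 0 0;0 0 0.063 0 0 0;0 0 0.063 0 0 0;0 0 0.063 0 0 0' - 60; python3 -c "
from to import *
st()"
```

```text
time_s: 14.18
ee_pos: [425.1, 231.8, 114.1]
ee_rot: [180.0, -0.2, 171.2]
force: [0.4, -0.9, -1.6]
gripper_width: 23.9
time_s: 14.85
ee_pos: [425.1, 231.9, 82.7]
ee_rot: [180.0, -0.2, 171.2]
force: [-0.9, -0.1, -0.2]
gripper_width: 23.6
t 14.85 pos [425.1 231.9  82.7] rot [180.   -0.2 171.2] F [-0.88 -0.05 -0.2 ] w 23.6
```

Flange is within a millimetre of the block top; release gently, then rise.

```bash
python3 -m jog '0 0 0.002 0 0 0;0 0 0.002 0 0 0;0 0 0.002 0 0 0' - 60 && python3 -m jog '0 0 0 0 0 0;0 0 0 0 0 0;0 0 0 0 0 0;0 0 0 0 0 0;0 0 0 0 0 0;0 0 0 0 0 0;0 0 0 0 0 0;0 0 0 0 0 0;0 0 0 0 0 0;0 0 0 0 0 0' 1 && python3 -m jog '0 0 -0.02 0 0 0;0 0 -0.06 0 0 0;0 0 -0.12 0 0 0;0 0 -0.18 0 0 0;0 0 -0.24 0 0 0;0 0 -0.3 0 0 0;-0.05 0.1 -0.32 0 0 0;-0.1 0.2 -0.32 0 0 0;-0.1 0.3 -0.32 0 0 0;-0.1 0.4 -0.32 0 0 0;-0.1 0.4 -0.32 0 0 0;-0.1 0.4 -0.32 0 0 0;-0.1 0.4 -0.32 0 0 0;-0.1 0.4 -0.32 0 0 0' 1
python3 - <<'E'
from to import *
st(); a=grab_frame('top'); b=grab_frame('side')
for n in("puller_grip","puller","pull_eye","post","bradawl","glue_jar"):
    for c in("top","side"): print(n,c,[(np.round(r["location"],1).tolist(),round(r["confidence"],2)) for r in tip_of(n,c)])
print("expect",proj('top',[425,232,81.5]),proj('side',[425,232,81.5]),proj("top",[514,.5,40]))
r=lambda i,s:cv2.resize(i,s,interpolation=cv2.INTER_CUBIC)
W=np.zeros((600,800,3),np.uint8); W[:300,:400]=r(b[235:335,310:443],(400,300)); W[300:,:400]=r(b[170:260,280:400],(400,300)); W[:,400:]=r(a[190:310,180:380],(400,240))[:0].shape and 0
W[:240,400:]=r(a[190:310,180:380],(400,240)); W[240:600,400:]=r(a[175:265,290:390],(400,360))
cv2.imwrite('pics/end.png',W[:,:,::-1])
E
```

```text
time_s: 15.1
ee_pos: [425.1, 231.9, 81.8]
ee_rot: [180.0, -0.1, 171.2]
force: [0.4, -0.3, -0.3]
gripper_width: 23.6
time_s: 15.93
ee_pos: [425.2, 231.9, 81.8]
ee_rot: [180.0, -0.1, 171.2]
force: [-0.1, -0.3, 0.3]
gripper_width: 87.5
time_s: 17.1
ee_pos: [505.3, 421.2, 241.1]
ee_rot: [-179.9, -0.2, 171.2]
force: [-0.3, 0.3, 0.5]
gripper_width: 91.2
t 17.1 pos [505.3 421.2 241.1] rot [-179.9   -0.2  171.2] F [-0.31  0.33  0.51] w 91.2
puller_grip top [([187.0, 214.4], 0.88), ([256.3, 264.3], 0.79), ([205.2, 280.6], 0.69)]
puller_grip side [([376.2, 277.3], 0.97), ([305.4, 283.3], 0.89), ([370.5, 253.3], 0.78), ([420.5, 263.8], 0.71)]
puller top [([266.6, 312.4], 0.82), ([199.8, 220.8], 0.8), ([211.0, 279.7], 0.76), ([267.3, 268.2], 0.58)]
puller side [([303.2, 318.5], 0.91), ([414.6, 284.6], 0.71), ([375.1, 311.3], 0.7)]
pull_eye top [([333.2, 225.1], 0.95)]
pull_eye side [([346.9, 217.3], 0.69)]
post top [([327.7, 217.2], 0.51)]
post side [([335.7, 213.3], 0.68)]
bradawl top [([436.8, 283.9], 0.75)]
bradawl side []
glue_jar top [([338.3, 288.7], 0.74)]
glue_jar side [([378.4, 291.8], 0.74)]
expect [201.05288107 281.13284856] [377.10366544 277.22491739] [332.60341377 227.59708395]
```

View pics/end.png

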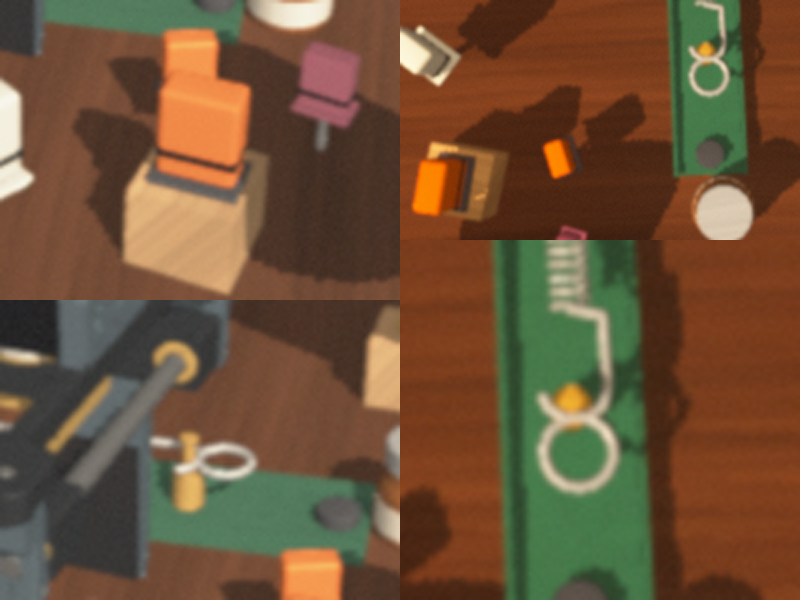

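The hook sits round the brass post and the puller stands upright in its block. The bradawl (top view) and jar are unmoved, and the gripper is clear.

```bash
python3 -c "
from workcell import *
print(job_done())"
```

```text
the job is handed in; nothing more can be done
None
```

The job is done and handed in at about 17 s of the 56 s allowed; no verdict was reported.

**What I did:**
- I took the large orange puller out of its block, leaving the white, pink and small orange look-alikes alone.
- I put its pin down through the eye and stretched the spring. The force was 7.5–7.6 N, which puts the eye about 44 mm past the post.
- I swung the hook over the post and eased it back until the force on the puller was near zero.
- I lifted the puller out, stood it back in its block and backed the open gripper away.

**Last checks:**
- **Hook:** the final pictures show it round the brass post. The network's eye position was within about 3 pixels of where I expected it.
- **Puller:** it stands upright with its flange on the block. The network's handle position was within 1 pixel in the side view and 4 pixels in the top view.
- **Bystanders:** in the top view the bradawl and glue jar stayed within 2 pixels of where they started.

**Checks that failed or disagreed:**
- The side-view network put the glue jar at the block instead, which I took as a false report because the pictures show the jar in place.
- The side-view network found no bradawl tip at the end, as at the start.
- Early on, the top and side cameras differed by about 5 mm on the post's position. The spring force agreed with the position I settled on.

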